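# Caliper check of a pipe nipple

## Task

Check the outside diameter of the longest of the three pipe nipples in the leaning rack: take it out, stand it upright on the bench between the jaws of the caliper that is clamped in the holder, against the fixed jaw, then slide the caliper shut until the pipe sits snug between both jaws and stops it. Do not force the caliper; let go and leave it closed on the standing pipe so the size can be read, and leave the other two nipples in their rack.

Things in the scene. Friction and masses are not known exactly. Their poses are not given: they have to be found in the camera images.
- nipple_long: Longest of three steel pipe nipples (straight pipe, threaded ends): 42 mm outside diameter, 140 mm long, 0.27 to 0.43 kg. Origin: centre of its lower end; z axis along the pipe to its upper end. It starts loose in one of the rack's channels, its z axis leaning 40 degrees from vertical (lifts out straight up). Must end upright on the bench, upper end 140 mm high.
- nipple_long_mid (a point): Middle of the long nipple, on its axis, 70 mm from either end (70 mm above the bench when it stands upright).
- nipple_medium: Pipe nipple like the long one, 42 mm diameter, 112 mm long, in another channel of the rack; stays there. Origin: centre of its lower end.
- nipple_short: Pipe nipple like the long one, 42 mm diameter, 90 mm long, in another channel of the rack; stays there. Origin: centre of its lower end.
- rack: Fixed dark steel rack, base 130 x 240 mm. Origin: centre of its underside; x to its back, y along the row. Three V channels at y = -80, 0, +80 mm lean back to +x, 40 degrees from vertical. A nipple's lower end rests at x = -50, z = 36 mm; the channels reach 76 mm up along it, so the long one stands 64 mm free. Which nipple is in which channel varies.
- caliper: 300 mm caliper clamped level, face up, in a fixed holder. Origin: on the bench below the corner of fixed jaw face and beam front edge. Beam: x 0 to 20, y +18 to -382 mm, 32 to 38 mm high. Jaws point to -x, 65 mm long. A pipe touching the fixed jaw has its axis at y = -21 mm; x = -32 mm is midway along the jaws. Holder: y 2 to 103, x -38 to 62 mm, up to 69 mm high.
- fixed_jaw: Fixed jaw of the caliper, 6 mm thick, 65 mm long, clear bench below. Origin: on its flat measuring face, 32 mm in front of the beam (halfway along), 35 mm above the bench; the face lies at the caliper's y = 0 and looks to -y.
- moving_jaw: Moving jaw of the caliper, 6 mm thick, 65 mm long, clear bench below. Origin: on its flat measuring face, 32 mm in front of the beam (halfway along), 35 mm above the bench; the face looks to +y, towards the fixed jaw.
- slide_grip (a point): Grip point in the caliper's sliding head (grey box with dark display), 66 mm in -y from the moving jaw's face, on the beam's centre line (x = 10 mm), 35 mm above the bench. Head: 40 mm wide across the beam (x), 84 mm long (48 mm towards the jaw, 36 mm away), 28 to 45 mm above the bench. A thumb roller sticks out 8 mm on its front, 29 mm further to -y.
- caliper_slide (a joint): Opening between the two measuring faces in m: 0 is shut, 0.042 is closed on the pipe, up to 0.20. The head slides along the beam, stays where it is left and takes about 1.5 N to move; the standing pipe's own friction on the bench takes another 1 to 3 N, so a push of 8 to 18 N on the head brings both jaws to bear. Shutting moves it in the caliper's +y.
Not all that is in view belongs to the job. What is shaped like the nipple_long but orange is not meant.

How it is judged:
On the way, in this order (a step that is already met when the one before it is completed fails the run):
1. the longest nipple stands upright on the bench between the caliper's jaws (x of nipple_long_mid in the frame of caliper between -0.057 and -0.019 m and angle between the z axis of nipple_long and the z axis of caliper, either way round below 0.07 rad and height (world z) of nipple_long_mid below 0.075 m and y of nipple_long_mid in the frame of caliper below -0.018 m and y of nipple_long_mid in the frame of moving_jaw above 0.018 m), for 0.2 s.
2. the caliper is slid shut: both jaws bear on the pipe with at least 0.5 N (contact force between each of fixed_jaw, moving_jaw and nipple_long above 0.5 N), for 0.1 s.
At the end, for the whole second after the job is handed in: The longest nipple stands on the bench upright within 4 degrees, at rest, its axis 19 to 57 mm in front of the beam and within 2.5 mm of touching the fixed jaw; the caliper's opening reads 39.5 to 44 mm on the 42 mm pipe; the other two nipples are within 20 mm of where they were (x of nipple_long_mid in the frame of caliper between -0.057 and -0.019 m and angle between the z axis of nipple_long and the z axis of caliper, either way round below 0.07 rad and height (world z) of nipple_long_mid below 0.075 m and y of nipple_long_mid in the frame of caliper between -0.0235 and -0.0185 m and value of joint caliper_slide between 0.0395 and 0.044 m and linear speed of nipple_long below 0.01 m/s and distance of each of nipple_medium, nipple_short from where it was at the start of the episode below 0.02 m).
It fails at once if the caliper is forced: a jaw presses on the pipe with more than 40 N (contact force between any of fixed_jaw, moving_jaw and nipple_long above 40 N).
It fails at once if another nipple is knocked out of the rack (distance of any of nipple_medium, nipple_short from where it was at the start of the episode above 0.03 m).
It also fails if it takes over 58 s, if anything falls off the work surface, if the arm or the gripper's body presses on something with over 40 N, if the wrist force passes 120 N, or if a joint passes its speed limit or range.

## Robot

A 6-joint arm with a two-finger parallel gripper is mounted at the origin on the work surface. World frame = base frame: x ahead of the robot, y to its left, z up, the work surface at z = 0. Lengths are in m, angles in rad, forces in N, time in s.
With the tool pointing down it reaches from about 0.325 to 0.85 m from the base axis. Payload 15.5 kg.
Tool frame: the origin (TCP) lies midway between the tips of the shut fingers; the grasp point (between the pads) lies behind it (bot.grip_point_offset is the z of the grasp point in the tool frame, in m); z points along the fingers, y is the line along which they close (so a half turn about z gives the same grasp; the last joint's range is limited). The gripper opens to 91 mm and grips with 3 to 60 N. Pads are 32 mm wide; open, the fingers measure 118 mm over their backs; the gripper's body (76 mm by 178 mm) begins 60 mm behind the grasp point.
Start: joints at [-1.323, 0.494, 1.345, -0, 1.302, -0.096], TCP at [0.211, -0.588, 0.214] pointing down, gripper open.
Joint ranges: [-2.91, 2.91], [-0.82, 2.16], [0.22, 2.67], [-1.22, 4.37], [0.12, 2.79], [-3.08, 3.08]. Speed limits (rad/s): [1.89, 1.89, 2.57, 3.01, 3.01, 3.01].

## Interface

Orientations are given as a unit quaternion [w, x, y, z].
In Python, from rig import state, cams, sign_off, bot gives the robot as it stands.
- The arm moves only by the tool apply_moves, never from a script. Its arguments are lists of equal length, an entry for each row: "offset": the shift along the world's x, y, z as a fraction of full scale, a list of three; "yaw": the turn about the world's z as a fraction of full scale; "jaw": the finger opening in mm, from 0 to 91.2. In form: {"offset": [[x, y, z], ...], "yaw": [yaw, ...], "jaw": [jaw, ...]}. A call has 1 to 12 rows; each row shifts and turns the commanded pose from where the row before left it; what a row does not reach is not made up. Full scale, the value 1, is 0.25 m for a shift and 180 degrees for a turn. A row lasts 1/10 s, in which the tool goes at most 50 mm and 8.59 degrees, less where a joint would pass 70% of its speed; a pose out of reach is approached as far as the arm can. A call with a number of a shift or a turn outside -1 to 1 is refused whole. A call with a gripper value outside its range is refused whole. The fingers move at their own pace and stop on an object; "grip_force" is the grip in N (left out, the last holds). Time passes only in rows, so rows that do not move let the fingers close. It gives the time, the measured TCP pose, the force, the opening and the grip force at its end, in the units of the state.
- state(): the state, without advancing time (a new reading comes with each control period).
- cams.capture(name): name is "side" or "top" or "wrist"; returns (picture, depth): 480x640x3 uint8, red, green, blue; 480x640 float32, m along the optical axis (not along the pixel's ray), 0 where there is no reading.
- cams.get_calibration(name): a dict with "camera_matrix" (3x3 intrinsics, pixels), "distortion" ([k1, k2, p1, p2, k3] as OpenCV has them; the pictures are not rectified), "position" and "orientation" of the camera in the world. Camera axes: x right, y down, z forward; pixel columns grow to the right and rows downward; lengths in m; the calibration is good to about 2 mm. A picture is of the moment at which its call begins: read the wrist's pose just before it. get_calibration takes no time and is no camera call; for the wrist camera it gives the pose at the moment of the call.
- sign_off(): hands the job in; it is judged then, once.
The state is a dict: "time_s": time; "qpos": joint angles; "dq": joint speeds; "joint_torque": joint torques, N m; "tool_pos": TCP position; "orientation": TCP orientation; "wrist_force": force on the tool from outside, world axes, zero at the start; "wrist_torque": the same for the moment, N m; "grip_width": opening from 0.0 (shut) to 1.0 (fully open); "gripper_force": force on a finger pad.
Only numpy, scipy, OpenCV 4.12 (cv2) and the standard library are available. Lean on these libraries where they do the work, as an engineer would, in place of code of your own. Each camera call takes 0.05 s, during which the arm holds its last target. There are 200 camera calls.

## Working session

There is one attempt and no reset: what is moved stays moved. The work goes in short steps, Python scripts to look and compute and a tool call to move; the robot and the scene stay as the last step left them, time stands still between calls to the robot, and variables do not carry over. Pictures are saved under pics/ and viewed, at most 12 in all, crops included, and the job is handed in when it is done.

Besides the shell and the picture viewer there is one more tool, called after "Call:" by a JSON object that holds its "method" and its "body", one argument or row to a line. apply_moves: Moves the arm, as the interface text tells. Its arguments: {"type":"object","properties":{"offset":{"type":"array","items":{"type":"array","items":{"type":"number","minimum":-1,"maximum":1}}},"yaw":{"type":"array","items":{"type":"number","minimum":-1,"maximum":1}},"jaw":{"type":"array","items":{"type":"number"}},"grip_force":{"type":"number"}},"required":["offset","yaw","jaw"]}

```bash
mkdir -p pics; ls
python3 - <<'E'
from rig import state,cams,bot
import cv2
print(state()); print(bot.grip_point_offset)
for n in ("top","side"):
    p,d=cams.capture(n); cv2.imwrite(f"pics/{n}0.png",p[:,:,::-1]); 
    import numpy as np; np.savez(f"{n}0.npz",p=p,d=d)
    print(n,cams.get_calibration(n))
E
```

```text
pics
{'time_s': 0.0, 'qpos': array([-1.32250834e+00,  4.94190372e-01,  1.34611219e+00,  1.21931697e-05,
        1.30250911e+00, -9.54584409e-02]), 'dq': array([-0.00058915, -0.00069666,  0.00067248, -0.00341351, -0.00035637,
       -0.00101627]), 'joint_torque': array([-6.02043292e-04, -8.78838801e+01, -3.81868744e+01,  7.06944522e-02,
        5.36831876e-02, -7.65737536e-05]), 'tool_pos': array([ 0.21057466, -0.58806184,  0.21334022]), 'orientation': array([-6.08181511e-04,  9.85266217e-01,  1.71026637e-01, -4.06700191e-05]), 'wrist_force': array([0.06341348, 0.19032582, 0.41924982]), 'wrist_torque': array([ 0.04580519, -0.00229883, -0.01524554]), 'gripper_force': 0.0, 'grip_width': 0.9995774965709066}
-0.0188
top {'camera_matrix': array([[614.39370433,   0.        , 325.34814908],
       [  0.        , 614.39370433, 238.47245514],
       [  0.        ,   0.        ,   1.        ]]), 'distortion': array([-0.10689717,  0.        ,  0.        ,  0.        ,  0.        ]), 'position': array([0.36705347, 0.09976619, 1.02210784]), 'orientation': array([ 0.06600823, -0.70023388,  0.70901315, -0.05114474])}
side {'camera_matrix': array([[443.96880644,   0.        , 320.49618335],
       [  0.        , 443.96880644, 235.53063213],
       [  0.        ,   0.        ,   1.        ]]), 'distortion': array([0.01124844, 0.        , 0.        , 0.        , 0.        ]), 'position': array([0.33424309, 0.58375322, 0.69659218]), 'orientation': array([ 0.06931885, -0.19256687,  0.91575807, -0.34568779])}
```

View pics/top0.png

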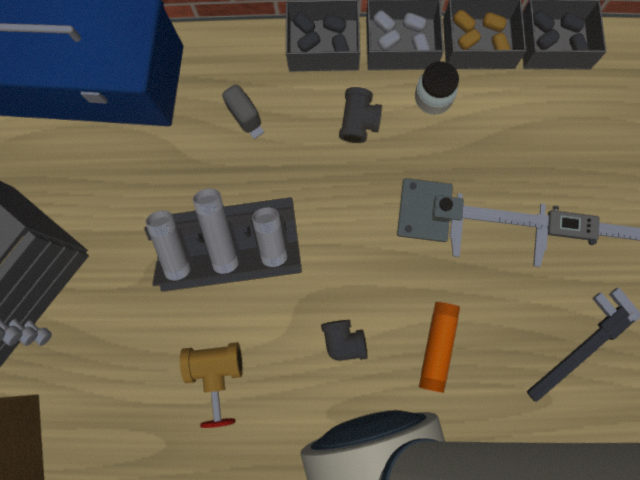

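View pics/side0.png

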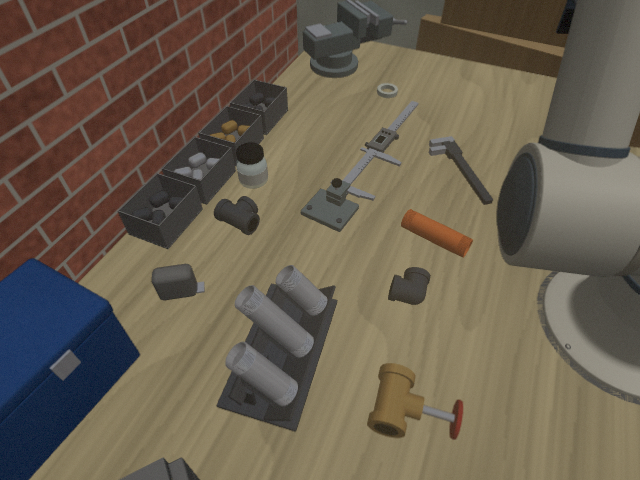

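The top view shows the rack with its long nipple in the middle channel (about px 215,230). The caliper's fixed jaw is at about (457,240), its moving jaw at (541,235) and its head at (575,224). The orange decoy is at (440,347).

```bash
cat > h.py <<'E'
import numpy as np, cv2
from scipy.spatial.transform import Rotation as R
from scipy.optimize import least_squares
def rays(cal,uv):
    p=cv2.undistortPoints(np.float64(uv).reshape(-1,1,2),cal["camera_matrix"],cal["distortion"]).reshape(-1,2)
    q=cal["orientation"]; return np.c_[p,np.ones(len(p))]@R.from_quat([q[1],q[2],q[3],q[0]]).as_matrix().T
def cloud(cal,d):
    v,u=np.mgrid[:480,:640]; P=cal["position"]+rays(cal,np.c_[u.ravel(),v.ravel()])*d.reshape(-1,1)
    P[d.ravel()==0]=np.nan; return P.reshape(480,640,3)
def onplane(cal,uv,z):
    r=rays(cal,uv); return cal["position"]+r*((z-cal["position"][2])/r[:,2])[:,None]
def fitcyl(P,c0,a0,r=.021):
    def f(x):
        a=np.r_[x[2:4],1]; a=a/np.linalg.norm(a); w=P-[x[0],x[1],c0[2]]
        return np.linalg.norm(np.cross(w,a),axis=1)-r
    s=least_squares(f,[c0[0],c0[1],*(np.array(a0)[:2]/a0[2])],loss="soft_l1",f_scale=.001)
    a=np.r_[s.x[2:4],1]; return np.r_[s.x[:2],c0[2]],a/np.linalg.norm(a),np.sqrt(np.mean(s.fun**2))
E
python3 - <<'E'
from h import *; from rig import cams
np.set_printoptions(precision=4,suppress=True)
C={n:cloud(cams.get_calibration(n),np.load(n+"0.npz")["d"]) for n in("top","side")}
t=C["top"]
for uv in [(215,230),(209,195),(165,240),(270,235),(225,268),(170,280),(250,210),(460,215),(457,240),(541,240),(490,215),(575,224),(420,230),(600,150),(350,250)]:
    print(uv,t[uv[1],uv[0]])
p=np.load("top0.npz")["p"]; cv2.imwrite("pics/cal0.png",cv2.resize(p[165:285,385:640,::-1],None,fx=3,fy=3,interpolation=cv2.INTER_CUBIC))
E
```

```text
(215, 230) [0.5338 0.2842 0.1183]
(209, 195) [0.5863 0.2929 0.126 ]
(165, 240) [0.5207 0.3623 0.1119]
(270, 235) [0.5284 0.2031 0.0987]
(225, 268) [0.4837 0.2798 0.0552]
(170, 280) [0.4661 0.3707 0.047 ]
(250, 210) [0.5873 0.2472 0.0098]
(460, 215) [ 0.5657 -0.0991  0.0477]
(457, 240) [ 0.526  -0.0937  0.0405]
(541, 240) [ 0.5244 -0.2325  0.0381]
(490, 215) [ 0.5672 -0.1507  0.0372]
(575, 224) [ 0.5487 -0.2884  0.0461]
(420, 230) [ 0.548  -0.0377  0.0142]
(600, 150) [ 0.6883 -0.3627  0.0017]
(350, 250) [0.5177 0.0792 0.0027]
```

View pics/cal0.png

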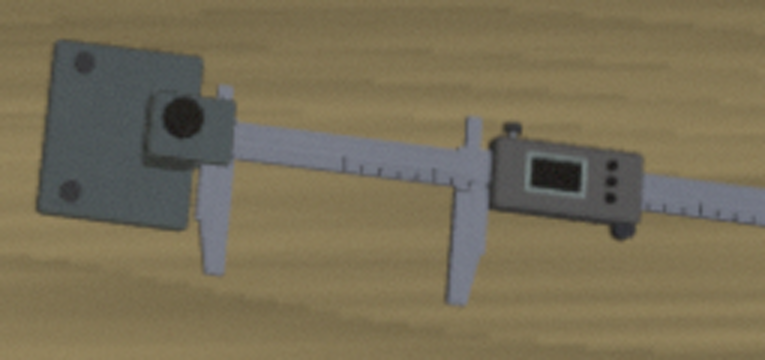

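The crop shows the fixed jaw's face running from about (463,220) to (460,255), the moving jaw's face at about (536,240), and the beam's front edge from (463,217) to (537,226), all in full-image pixels.

```bash
cat > cal.py <<'E'
from h import *
def caliper(p,cal):
    g=p[:,:,2].astype(float)-p[:,:,0]; g=cv2.GaussianBlur(g,(3,3),0)
    th=(np.median(g[235:250,457])+np.median(g[235:250,500]))/2
    def cross(line,s): # from inside out, first drop below th
        i=np.argmax(line<th); a,b=line[i-1],line[i]; return s+i-1+(a-th)/(a-b)
    beam=np.array([(u,cross(g[214+int((u-463)*.122):260,u],214+int((u-463)*.122))) for u in range(478,526,2)])
    fj=np.array([(cross(g[v,457:500],457),v) for v in range(228,249)])
    mj=np.array([(540-cross(g[v,540:500:-1],0),v) for v in range(240,262)])
    B=onplane(cal,beam,.038); F=onplane(cal,fj,.038); M=onplane(cal,mj,.038)
    yb=np.polyfit(B[:,1],B[:,0],1); ang=np.arctan(-yb[0]) # beam along (x=k y)
    k=np.polyfit(F[:,0],F[:,1],1)
    return B,F,M,yb,k
E
python3 - <<'E'
from cal import *; from rig import cams
np.set_printoptions(precision=4,suppress=True)
cal=cams.get_calibration("top"); D=np.load("top0.npz")
B,F,M,yb,k=caliper(D["p"],cal)
print("beam slope",yb,"resid",np.std(B[:,0]-np.polyval(yb,B[:,1])),"jaw slope",k,np.std(F[:,1]-np.polyval(k,F[:,0])))
ps=np.array([-yb[0],0]); th=np.arctan(-yb[0]) # ey=( -sin,cos)
ex=np.array([np.cos(th),np.sin(th)]); ey=np.array([-np.sin(th),np.cos(th)])
f=F[:,:2].mean(0); m=M[:,:2].mean(0); b=B[:,:2].mean(0)
O=ex*(b@ex)+ey*(f@ey); print("origin",O,"yaw deg",np.degrees(th),"opening",f@ey-m@ey)
print("pipe target",O-ex*.032-ey*.024,"grip",O+ex*.010+ey*(m@ey-f@ey-.066))
C={n:cloud(cams.get_calibration(n),np.load(n+"0.npz")["d"]) for n in("top","side")}
for n in C:
  hd=C[n].reshape(-1,3); hd=hd[(abs(hd[:,2]-.0455)<.006)&(abs(hd[:,0]-.549)<.035)&(abs(hd[:,1]+.288)<.06)]; print(n,"head",len(hd),hd[:,:2].min(0),hd[:,:2].max(0),np.median(hd,0))
for name,c in (("long",(.525,.284,.1)),("left",(.51,.365,.085)),("right",(.51,.205,.085))):
  Ps=[]
  for n in C:
    P=C[n].reshape(-1,3); a=np.r_[.62,.04,.766]; a/=np.linalg.norm(a); w=P-np.array(c); s=w@a
    dd=np.linalg.norm(w-s[:,None]*a,axis=1); ok=(dd<.03)&(s>-.03)&(s<.09)&(w[:,2]>-.03); Q=P[ok]; Ps.append(Q)
    print(name,n,len(Q),*fitcyl(Q,c,a))
  Q=np.vstack(Ps); cc,aa,r=fitcyl(Q,c,a); w=Q-cc; s=w@aa; print(" both",cc,aa,r,"top s",np.percentile(s,[97,99,99.8]),"top",cc+aa*np.percentile(s,99.5))
E
```

```text
beam slope [0.1386 0.5776] resid 6.0448944721692776e-05 jaw slope [-0.1493 -0.0216] 7.12241175033421e-05
origin [ 0.563  -0.1053] yaw deg -7.891292795351495 opening 0.12135090122051366
pipe target [ 0.528  -0.1247] grip [ 0.5472 -0.2922]
top head 1389 [ 0.514  -0.3476] [ 0.5839 -0.228 ] [ 0.5474 -0.2842  0.0453]
side head 500 [ 0.5143 -0.3476] [ 0.582 -0.228] [ 0.5471 -0.2748  0.0465]
long top 1609 [0.5446 0.2896 0.1   ] [0.6437 0.0842 0.7607] 0.003003775605473386
long side 1683 [0.5446 0.2874 0.1   ] [0.6418 0.0865 0.762 ] 0.0016218994444183138
 both [0.5448 0.2884 0.1   ] [0.6428 0.0865 0.7611] 0.0024425609023610287 top s [0.0561 0.0574 0.058 ] top [0.5818 0.2934 0.1438]
left top 1612 [0.5219 0.3668 0.085 ] [0.6323 0.0843 0.7701] 0.0031776562515953566
left side 2029 [0.522  0.3653 0.085 ] [0.6304 0.0777 0.7724] 0.002356131207864223
 both [0.5221 0.3659 0.085 ] [0.6311 0.0813 0.7714] 0.0027457099588128874 top s [0.0486 0.0494 0.05  ] top [0.5535 0.37   0.1234]
right top 1049 [0.4946 0.1981 0.085 ] [0.6531 0.1311 0.7458] 0.007004766173072852
right side 914 [0.4963 0.2192 0.085 ] [0.6416 0.0333 0.7663] 0.00618932236112515
 both [0.4937 0.2095 0.085 ] [0.663  0.0436 0.7473] 0.007276986975440536 top s [0.0577 0.059  0.0598] top [0.5331 0.2121 0.1294]
```

Call:
{"method": "apply_moves", "body": {
  "offset": [
    [0.059,0.146,0.03],
    [0.059,0.146,0.03],
    [0.059,0.146,0.03],
    [0.059,0.146,0.03],
    [0.059,0.146,0.03],
    [0.059,0.146,0.03],
    [0.059,0.146,0.03],
    [0.059,0.146,0.03],
    [0.059,0.146,0.03],
    [0.059,0.146,0.03],
    [0.059,0.146,0],
    [0.059,0.146,0]
  ],
  "yaw": [-0.006,-0.006,-0.006,-0.006,-0.006,-0.006,-0.006,-0.006,-0.006,-0.006,-0.006,0],
  "jaw": [70,70,70,70,70,70,70,70,70,70,70,70],
  "grip_force": 20
}}

```text
time_s: 1.3
tool_pos: [0.3879, -0.1489, 0.2891]
orientation: [0.0, 0.998, 0.068, 0.0]
wrist_force: [0.6, 0.1, -0.9]
grip_width: 0.767
gripper_force: 0.0
```

Call:
{"method": "apply_moves", "body": {
  "offset": [
    [0.059,0.146,0],
    [0.059,0.146,0],
    [0.059,0.146,0],
    [0.059,0.146,0],
    [0.059,0.146,0],
    [0.059,0.146,0],
    [0.059,0.146,0],
    [0.059,0.146,0],
    [0.059,0.146,0],
    [0.059,0.146,0],
    [0.059,0.146,0],
    [0,0,0]
  ],
  "yaw": [0,0,0,0,0,0,0,0,0,0,0,0],
  "jaw": [62,62,62,62,62,62,62,62,62,62,62,62]
}}

```text
time_s: 2.5
tool_pos: [0.5508, 0.2548, 0.288]
orientation: [-0.0, 0.998, 0.07, -0.0]
wrist_force: [-0.2, -1.3, -0.8]
grip_width: 0.681
gripper_force: 0.0
```

Call:
{"method": "apply_moves", "body": {
  "offset": [
    [0.03,0.072,0],
    [0.03,0.072,0],
    [0,0,-0.1],
    [0,0,-0.1],
    [0,0,-0.1],
    [0,0,-0.1],
    [0,0,-0.1],
    [0,0,-0.1],
    [0,0,-0.08],
    [0,0,-0.05],
    [0,0,0]
  ],
  "yaw": [0,0,0,0,0,0,0,0,0,0,0],
  "jaw": [62,62,62,62,62,62,62,62,62,62,62]
}}

```text
time_s: 3.6
tool_pos: [0.5639, 0.2864, 0.1049]
orientation: [0.0, 0.998, 0.068, -0.001]
wrist_force: [-0.2, 1.1, 0.5]
grip_width: 0.676
gripper_force: 0.0
```

Run:
```python
from h import *; from rig import cams,state
s=state(); print(s["tool_pos"],s["wrist_force"])
p,d=cams.capture("side"); w,_=cams.capture("wrist")
a=p[180:430,150:420]; cv2.imwrite("pics/g1.png",np.hstack([cv2.resize(a,(324,300)),cv2.resize(w,(400,300))])[:,:,::-1])
```

```text
[0.56394343 0.28637201 0.10488908] [-0.20645376  1.12163255  0.48962463]
```

View pics/g1.png

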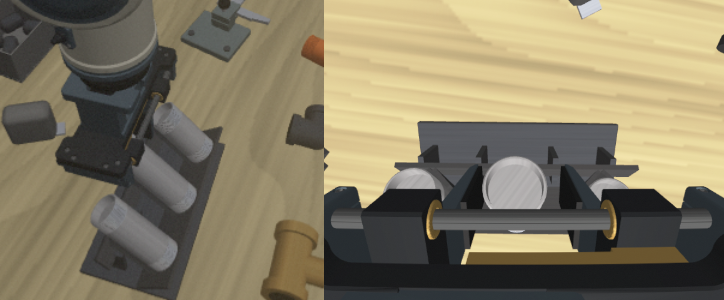

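The wrist view shows the long nipple between the fingers, slightly off centre, and both neighbours are clear of them.

Call:
{"method": "apply_moves", "body": {
  "offset": [
    [0.004,0.016,0],
    [0,0,0],
    [0,0,0],
    [0,0,0],
    [0,0,0],
    [0,0,0]
  ],
  "yaw": [0,0,0,0,0,0],
  "jaw": [62,30,30,30,30,30],
  "grip_force": 25
}}

```text
time_s: 4.3
tool_pos: [0.5661, 0.2914, 0.1068]
orientation: [-0.0, 0.998, 0.068, 0.0]
wrist_force: [-0.9, 3.2, 4.9]
grip_width: 0.457
gripper_force: 25.0
```

Call:
{"method": "apply_moves", "body": {
  "offset": [
    [0,0,0.05],
    [0,0,0.1],
    [0,0,0.1],
    [0,0,0.1],
    [0,0,0.1],
    [0,0,0.1],
    [-0.03,-0.1,0.03],
    [-0.03,-0.12,0],
    [-0.03,-0.12,0],
    [-0.03,-0.12,0],
    [-0.03,-0.12,0],
    [0,0,0]
  ],
  "yaw": [0,0,0,0,0,0,0,0,0,0,0,0],
  "jaw": [30,30,30,30,30,30,30,30,30,30,30,30]
}}

```text
time_s: 5.5
tool_pos: [0.5272, 0.1428, 0.252]
orientation: [0.001, 0.998, 0.067, -0.001]
wrist_force: [0.4, 1.7, -3.4]
grip_width: 0.457
gripper_force: 25.0
```

Run:
```python
from h import *; from rig import cams,state
s=state(); print(s["tool_pos"],s["wrist_force"])
p,d=cams.capture("side"); w,_=cams.capture("wrist")
cv2.imwrite("pics/g2.png",np.hstack([cv2.resize(p,(400,300)),cv2.resize(w,(400,300))])[:,:,::-1])
```

```text
[0.52716496 0.14283954 0.25198026] [ 0.38536086  1.66832331 -3.40856619]
```

View pics/g2.png

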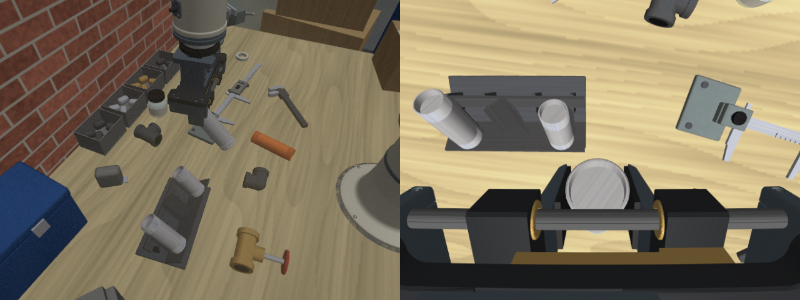

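The nipple is held at its 40° lean, and the other two are still in the rack. Next I lower it close over the bench and loosen the grip so it can swing upright.

Call:
{"method": "apply_moves", "body": {
  "offset": [
    [0,0,-0.1],
    [0,0,-0.1],
    [0,0,-0.1],
    [0,0,-0.1],
    [0,0,-0.1],
    [0,0,-0.08],
    [0,0,0],
    [0,0,0]
  ],
  "yaw": [0,0,0,0,0,0,0,0],
  "jaw": [30,30,30,30,30,30,30,30]
}}

```text
time_s: 6.4
tool_pos: [0.5287, 0.1466, 0.1068]
orientation: [0.0, 0.998, 0.069, -0.0]
wrist_force: [-0.5, -0.6, -2.6]
grip_width: 0.454
gripper_force: 25.0
```

Call:
{"method": "apply_moves", "body": {
  "offset": [
    [0,0,0],
    [0,0,0],
    [0,0,0],
    [0,0,0],
    [0,0,0]
  ],
  "yaw": [0,0,0,0,0],
  "jaw": [30,30,30,30,30],
  "grip_force": 7
}}

```text
time_s: 6.9
tool_pos: [0.5285, 0.1461, 0.1067]
orientation: [-0.0, 0.998, 0.068, 0.0]
wrist_force: [0.8, -0.0, -3.5]
grip_width: 0.46
gripper_force: 7.0
```

```bash
cat > look.py <<'E'
from h import *; from rig import cams,state
np.set_printoptions(precision=4,suppress=True)
def held(grip=.0188,cam="side",zlo=-.11,zhi=-.02):
    s=state(); g=s["tool_pos"]+[0,0,grip]
    p,d=cams.capture(cam); P=cloud(cams.get_calibration(cam),d).reshape(-1,3); c=p.reshape(-1,3).astype(int)
    w=P-g; ok=(w[:,2]<zhi)&(w[:,2]>zlo)&(np.linalg.norm(w[:,:2],axis=1)<.12)&(P[:,2]>.008)&(c.min(1)>70)&(np.ptp(c,axis=1)<28)
    Q=P[ok]; m=np.median(Q,0); print("tcp",s["tool_pos"],"F",s["wrist_force"],"n",len(Q),"med",m)
    a=g-m; cc,aa,r=fitcyl(Q,np.r_[(m+a*.1)[:2],m[2]],a)
    print("axis at z",cc,"dir",aa,"tilt",np.degrees(np.arccos(aa[2])),"rms",r,"grip h",s["grip_width"]*91.2,s["gripper_force"])
    return p,Q,cc,aa
E
python3 -c "
from look import *
p,*_=held(); cv2.imwrite('pics/h1.png',p[:,:,::-1])"
```

```text
tcp [0.5285 0.1461 0.1067] F [ 0.8483 -0.0322 -3.4869] n 1974 med [0.5001 0.1962 0.0793]
axis at z [-15.4244 -18.8388   0.0793] dir [-0.6422 -0.7665  0.0003] tilt 89.98348566365638 rms 0.009891422832888255 grip h 41.9877675274321 6.999721080064774
```

```bash
python3 - <<'E'
s=open("look.py").read()
s=s.replace("    Q=P[ok]",'    q=s["orientation"]; ty=R.from_quat([q[1],q[2],q[3],q[0]]).as_matrix()[:,1]; ok&=abs(w@ty)<.026\n    Q=P[ok]')
open("look.py","w").write(s)
E
python3 -c "
from look import *
p,*_=held(); cv2.imwrite('pics/h1.png',p[:,:,::-1])"
```

```text
tcp [0.5285 0.1461 0.1066] F [-0.0647  1.0635 -3.109 ] n 837 med [0.4697 0.151  0.0755]
axis at z [0.4875 0.139  0.0755] dir [0.6251 0.0926 0.7751] tilt 39.19028716693079 rms 0.0017902183422139012 grip h 41.93421931316867 6.999741420149803
```

View pics/h1.png

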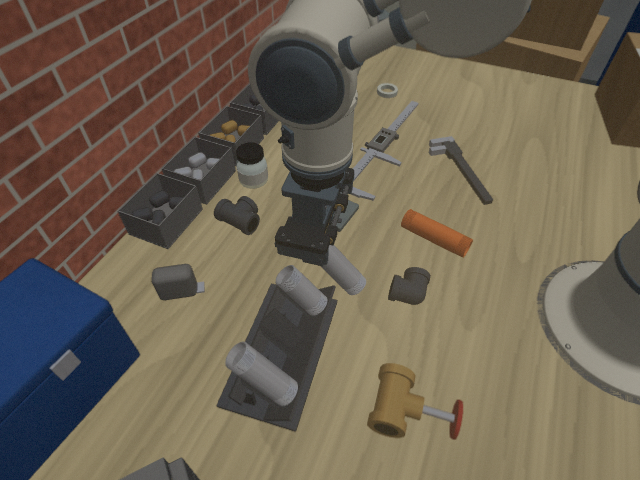

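No swing at 7 N: the tilt is still 39°. I lower it a little to shorten any slip and loosen the grip further.

Call:
{"method": "apply_moves", "body": {
  "offset": [
    [0,0,-0.04],
    [0,0,0],
    [0,0,0]
  ],
  "yaw": [0,0,0],
  "jaw": [30,30,30],
  "grip_force": 5
}}

```text
time_s: 7.3
tool_pos: [0.5278, 0.1459, 0.0958]
orientation: [0.0, 0.998, 0.068, -0.001]
wrist_force: [-0.5, -1.8, -3.1]
grip_width: 0.46
gripper_force: 5.0
```

```bash
python3 -c "
from look import *
held()"
```

```text
tcp [0.5278 0.1459 0.0958] F [-0.4555 -1.759  -3.1469] n 798 med [0.4792 0.152  0.0578]
axis at z [0.4949 0.1394 0.0578] dir [0.5079 0.0847 0.8573] tilt 30.989545830667737 rms 0.009125697949063045 grip h 41.979903414357224 4.991498664021492
```

Call:
{"method": "apply_moves", "body": {
  "offset": [
    [0,0,0],
    [0,0,0]
  ],
  "yaw": [0,0],
  "jaw": [30,30]
}}

```text
time_s: 7.55
tool_pos: [0.5284, 0.146, 0.0965]
orientation: [0.0, 0.998, 0.068, -0.0]
wrist_force: [-0.6, -2.6, -3.6]
grip_width: 0.457
gripper_force: 5.0
```

```bash
python3 -c "
from look import *
p,Q,c,a=held(zhi=-.025)
for z in np.arange(.015,.1,.012):
  q=Q[abs(Q[:,2]-z)<.006]; print(z,len(q),np.median(q,0) if len(q) else '')
cv2.imwrite('pics/h2.png',cv2.resize(p[200:320,260:420,::-1],None,fx=4,fy=4))"
```

```text
tcp [0.5284 0.146  0.0965] F [-0.6019 -2.6327 -3.6238] n 742 med [0.4788 0.1521 0.0563]
axis at z [0.4943 0.1393 0.0563] dir [0.5037 0.0842 0.8598] tilt 30.70818360218342 rms 0.009372840761371055 grip h 41.713943509010925 4.991923347115517
0.015 31 [0.4765 0.1556 0.0168]
0.027 107 [0.462  0.1516 0.0282]
0.039 111 [0.465  0.1498 0.0388]
0.051000000000000004 131 [0.4716 0.1497 0.0514]
0.063 124 [0.4795 0.151  0.0633]
0.075 129 [0.4865 0.1531 0.075 ]
0.08700000000000001 105 [0.4924 0.1539 0.0851]
0.099 0
```

View pics/h2.png

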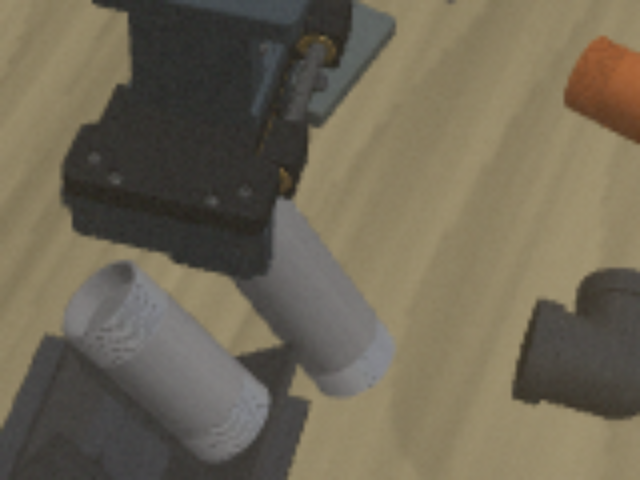

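At 5 N the tilt has come down to about 31°. I carry on gently.

Call:
{"method": "apply_moves", "body": {
  "offset": [
    [0,0,0.02],
    [0,0,0],
    [0,0,0],
    [0,0,0]
  ],
  "yaw": [0,0,0,0],
  "jaw": [30,30,30,30],
  "grip_force": 4
}}

```text
time_s: 8.0
tool_pos: [0.5287, 0.1461, 0.1016]
orientation: [-0.0, 0.998, 0.068, 0.0]
wrist_force: [-0.7, -0.9, -2.4]
grip_width: 0.466
gripper_force: 4.0
```

```bash
cat >> look.py <<'E'
def slope(zs=(.03,.09)):
    p,Q,c,a=held(zhi=-.025); s=state()["tool_pos"]
    u=np.r_[.991,.137,0]; 
    z=np.arange(zs[0],zs[1],.006); r=[(zz,np.median(Q[abs(Q[:,2]-zz)<.003]@u)) for zz in z if (abs(Q[:,2]-zz)<.003).sum()>8]
    r=np.array(r); print(r.T, "tilt from sides",np.degrees(np.arctan(np.polyfit(*r.T,1)[0])),"zmin/max",Q[:,2].min(),Q[:,2].max())
    return p,Q
E
python3 -c "
from look import *
slope()"
```

```text
tcp [0.5287 0.1461 0.1016] F [-0.6653 -0.8585 -2.4146] n 700 med [0.484  0.1524 0.06  ]
axis at z [0.5004 0.1399 0.06  ] dir [0.4327 0.0772 0.8982] tilt 26.076648409049664 rms 0.0010042068779102483 grip h 42.492379027108406 3.9897137135267258
[[0.03   0.036  0.042  0.048  0.054  0.06   0.066  0.072  0.078  0.084 ]
 [0.4827 0.487  0.4904 0.4901 0.4956 0.4978 0.5009 0.504  0.5074 0.511 ]] tilt from sides 26.755630060446276 zmin/max 0.012799752268210396 0.09527099019301866
```

Call:
{"method": "apply_moves", "body": {
  "offset": [
    [0,0,0],
    [0,0,0],
    [0,0,0],
    [0,0,0]
  ],
  "yaw": [0,0,0,0],
  "jaw": [30,30,30,30],
  "grip_force": 3.2
}}

```text
time_s: 8.45
tool_pos: [0.5284, 0.1461, 0.1014]
orientation: [0.0, 0.998, 0.068, -0.0]
wrist_force: [-0.5, -1.1, -2.3]
grip_width: 0.457
gripper_force: 3.2
```

```bash
python3 -c "
from look import *
slope()"
```

```text
tcp [0.5284 0.1461 0.1014] F [-0.4771 -1.09   -2.334 ] n 703 med [0.4844 0.1526 0.0594]
axis at z [0.5002 0.14   0.0594] dir [0.4327 0.0819 0.8978] tilt 26.12837326830001 rms 0.0010787096905866338 grip h 41.66477438004724 3.189260959625244
[[0.03   0.036  0.042  0.048  0.054  0.06   0.066  0.072  0.078  0.084 ]
 [0.4833 0.486  0.4895 0.4921 0.4961 0.4995 0.5011 0.504  0.5068 0.5118]] tilt from sides 26.999447045741153 zmin/max 0.01279414338873186 0.09511280580144499
```

Call:
{"method": "apply_moves", "body": {
  "offset": [
    [0.02,0.003,0],
    [0.05,0.007,0],
    [0.09,0.012,0],
    [0.13,0.018,0],
    [0.13,0.018,0],
    [0,0,0],
    [0,0,0],
    [-0.14,-0.019,0],
    [-0.12,-0.017,0],
    [-0.08,-0.011,0],
    [-0.05,-0.007,0],
    [-0.03,-0.004,0]
  ],
  "yaw": [0,0,0,0,0,0,0,0,0,0,0,0],
  "jaw": [30,30,30,30,30,30,30,30,30,30,30,30],
  "grip_force": 3.6
}}

```text
time_s: 9.7
tool_pos: [0.5267, 0.1459, 0.1014]
orientation: [0.0, 0.998, 0.068, -0.001]
wrist_force: [1.2, -0.6, -3.1]
grip_width: 0.462
gripper_force: 3.6
```

```bash
python3 -c "
from look import *
slope()"
```

```text
tcp [0.5267 0.1459 0.1014] F [ 1.2342 -0.5537 -3.1286] n 186 med [0.5423 0.1643 0.0744]
axis at z [0.5474 0.1466 0.0744] dir [-0.3231 -0.0347  0.9457] tilt 18.964880239465742 rms 0.0057553718102802956 grip h 42.09764651730325 3.5814307630062103
[[0.054  0.06   0.066  0.072  0.078  0.084 ]
 [0.5573 0.5555 0.5596 0.5624 0.5653 0.5637]] tilt from sides 16.89950845797854 zmin/max 0.011281389186090895 0.0948389129302819
```

```bash
python3 -c "
from look import *
p,_=cams.capture('side'); w,_=cams.capture('wrist')
cv2.imwrite('pics/h3.png',np.hstack([cv2.resize(p[180:330,230:430],(400,300)),cv2.resize(w,(400,300))])[:,:,::-1])"
```

```text
(no output)
```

View pics/h3.png

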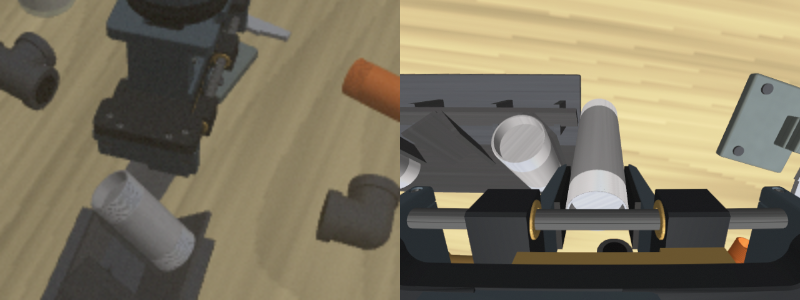

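The nipple has swung past vertical: its lower end now points to +x (wrist image, top end at about (598,190), lower end at (600,105)).

```bash
cat >> look.py <<'E'
def wristfit():
    s=state(); g=s["tool_pos"]+[0,0,.0188]; cal=cams.get_calibration("wrist")
    p,d=cams.capture("wrist"); P=cloud(cal,d).reshape(-1,3); c=p.reshape(-1,3).astype(int)
    q=s["orientation"]; ty=R.from_quat([q[1],q[2],q[3],q[0]]).as_matrix()[:,1]; w=P-g
    ok=(abs(w@ty)<.024)&(P[:,2]>.012)&(w[:,2]<.05)&(np.linalg.norm(w[:,:2],axis=1)<.15)&(c.min(1)>75)&(np.ptp(c,axis=1)<30)
    Q=P[ok]; u=np.cross(ty,[0,0,1]); u*=np.sign(u[0]); print("tcp",s["tool_pos"],"F",s["wrist_force"],"n",len(Q),"grip",s["grip_width"]*91.2,s["gripper_force"])
    return p,Q,g,u
E
python3 -c "
from look import *
p,Q,g,u=wristfit()
w=Q-g; r=w@u
for a in np.arange(-.04,.15,.01):
  q=abs(r-a)<.005
  if q.sum()>5: print(round(a,3),q.sum(),'z top',np.percentile(w[q,2],[5,50,95]))
for t in (25,40,55):
  a0=np.array([-np.sin(np.radians(t))*u[0],-np.sin(np.radians(t))*u[1],np.cos(np.radians(t))]); print(fitcyl(Q,g,a0))
"
```

```text
tcp [0.5284 0.1461 0.1016] F [ 0.7612 -0.5992 -0.6921] n 13248 grip 42.05556109535288 3.590197116136551
-0.02 34 z top [0.0116 0.0123 0.0129]
-0.01 230 z top [0.0028 0.0037 0.0047]
0.0 1372 z top [0.004  0.0058 0.0171]
0.01 1176 z top [0.0021 0.0146 0.0225]
0.02 3752 z top [-0.0155  0.0106  0.0233]
0.03 2969 z top [-0.0449 -0.0163  0.0023]
0.04 2002 z top [-0.0758 -0.0485 -0.0291]
0.05 1356 z top [-0.1009 -0.0766 -0.0575]
0.06 354 z top [-0.1076 -0.1006 -0.0884]
(array([0.5331, 0.1468, 0.1204]), array([-0.3078, -0.0286,  0.951 ]), np.float64(0.005076776038355204))
(array([0.5331, 0.1468, 0.1204]), array([-0.3078, -0.0286,  0.951 ]), np.float64(0.005076776018917497))
(array([0.5331, 0.1468, 0.1204]), array([-0.3078, -0.0286,  0.951 ]), np.float64(0.0050767760973937336))
```

Tilt is now about 19° the other way, shallow enough to roll it upright with bench friction. First I shift it away from the rack.

Call:
{"method": "apply_moves", "body": {
  "offset": [
    [0,0,0.03],
    [0,-0.03,0],
    [0,-0.06,0],
    [0,-0.06,0],
    [0,-0.03,0],
    [0,0,-0.015],
    [0,0,-0.012],
    [0,0,0]
  ],
  "yaw": [0,0,0,0,0,0,0,0],
  "jaw": [30,30,30,30,30,30,30,30],
  "grip_force": 7
}}

```text
time_s: 10.7
tool_pos: [0.5285, 0.1012, 0.1019]
orientation: [0.0, 0.998, 0.068, -0.0]
wrist_force: [-0.3, -0.9, -1.7]
grip_width: 0.457
gripper_force: 7.0
```

```bash
cat >> look.py <<'E'
def ridge():
    p,Q,g,u=wristfit(); w=Q-g; r=w@u; z=w[:,2]
    # outermost surface (+u side, facing the camera) at each height
    h=np.arange(-.1,-.02,.008); a=np.array([(k,np.percentile(r[abs(z-k)<.004],90)) for k in h if (abs(z-k)<.004).sum()>20])
    print(a.T.round(4),"tilt",np.degrees(np.arctan(np.polyfit(*a.T,1)[0])),"zmin",Q[:,2].min(),"ztop",np.percentile(Q[:,2],99.5))
    return p
E
python3 -c "
from look import *
ridge();slope()"
```

```text
tcp [0.5285 0.1012 0.1019] F [-0.3254 -0.8789 -1.7337] n 12704 grip 41.690274402108656 7.001089453697205
[[-0.1    -0.092  -0.084  -0.076  -0.068  -0.06   -0.052  -0.044  -0.036
  -0.028 ]
 [ 0.0551  0.0535  0.0514  0.0492  0.0469  0.0445  0.0422  0.0399  0.0375
   0.0352]] tilt -15.756317787975645 zmin 0.01203499529288482 ztop 0.14442109403150571
tcp [0.5284 0.1013 0.102 ] F [-0.3553 -1.8475 -3.144 ] n 499 med [0.5524 0.1207 0.0517]
axis at z [0.5534 0.103  0.0517] dir [-0.2736 -0.0264  0.9615] tilt 15.951671916402464 rms 0.0006694239988330454 grip h 41.910085311186606 6.998261511325836
[[0.03   0.036  0.042  0.048  0.054  0.06   0.066  0.072  0.078  0.084 ]
 [0.5685 0.5678 0.5706 0.5629 0.5624 0.5582 0.564  0.5559 0.556  0.5583]] tilt from sides -14.040307328941823 zmin/max 0.010969744781535784 0.09540274689209782
```

Call:
{"method": "apply_moves", "body": {
  "offset": [
    [0,0,-0.006],
    [0.01,0.0014,0],
    [0.015,0.002,0],
    [0.015,0.002,0],
    [0.015,0.002,0],
    [0.015,0.002,0],
    [0,0,0]
  ],
  "yaw": [0,0,0,0,0,0,0],
  "jaw": [30,30,30,30,30,30,30],
  "grip_force": 5
}}

```text
time_s: 11.5
tool_pos: [0.5465, 0.1035, 0.1006]
orientation: [-0.0, 0.998, 0.068, 0.0]
wrist_force: [0.8, 0.8, 1.8]
grip_width: 0.459
gripper_force: 5.0
```

```bash
python3 -c "
from look import *
ridge();slope()"
```

```text
tcp [0.5465 0.1035 0.1006] F [0.7694 0.7795 1.8166] n 11072 grip 41.839439399097365 5.000599175691605
[[-0.1    -0.092  -0.084  -0.076  -0.068  -0.06   -0.052  -0.044  -0.036
  -0.028 ]
 [ 0.0396  0.0389  0.0378  0.0366  0.0356  0.0345  0.0334  0.0323  0.0312
   0.0301]] tilt -7.6393219307531215 zmin 0.012065755800218514 ztop 0.1431052792172323
tcp [0.5463 0.1035 0.1006] F [0.3129 0.7563 1.9309] n 461 med [0.5524 0.1217 0.0478]
axis at z [0.5608 0.1041 0.0478] dir [-0.1364 -0.0115  0.9906] tilt 7.867433627650962 rms 0.0007282361993770735 grip h 42.113098977458556 5.000506415963173
[[0.03   0.036  0.042  0.048  0.054  0.06   0.066  0.072  0.078  0.084 ]
 [0.5674 0.566  0.5653 0.5652 0.5632 0.558  0.5621 0.5586 0.5588 0.561 ]] tilt from sides -8.965826833685957 zmin/max 0.009849611527107283 0.09363658450085632
```

Tilt is down to 7.7°. I roll the rest, then open to let it stand flat and re-grip.

Call:
{"method": "apply_moves", "body": {
  "offset": [
    [0.016,0.002,0],
    [0.016,0.002,0],
    [0.016,0.002,0],
    [0.014,0.002,-0.003],
    [0,0,0],
    [0,0,0],
    [0,0,0],
    [0,0,0]
  ],
  "yaw": [0,0,0,0,0,0,0,0],
  "jaw": [30,30,30,30,30,46,46,46]
}}

```text
time_s: 12.4
tool_pos: [0.5613, 0.1054, 0.1]
orientation: [-0.0, 0.998, 0.068, 0.0]
wrist_force: [-0.2, 0.3, 0.7]
grip_width: 0.503
gripper_force: 0.0
```

```bash
python3 -c "
from look import *
ridge();slope()"
```

```text
tcp [0.5613 0.1054 0.1   ] F [-0.2494  0.2804  0.7141] n 10271 grip 45.88178902208356 0.0
[[-0.1    -0.092  -0.084  -0.076  -0.068  -0.06   -0.052  -0.044  -0.036
  -0.028 ]
 [ 0.0305  0.031   0.0311  0.0313  0.0314  0.0316  0.0318  0.0319  0.0321
   0.0322]] tilt 1.2574105896518972 zmin 0.01204070484958214 ztop 0.1399081776556121
tcp [0.5613 0.1054 0.1   ] F [ 0.2125 -0.4114  0.5675] n 441 med [0.5574 0.1218 0.0483]
axis at z [0.5694 0.105  0.0483] dir [-0.0169  0.0047  0.9998] tilt 1.0024901889484783 rms 0.0007608930696007216 grip h 46.31222057831575 0.0
[[0.03   0.036  0.042  0.048  0.054  0.06   0.066  0.072  0.078  0.084 ]
 [0.5692 0.5691 0.5665 0.5686 0.5679 0.5701 0.5652 0.5667 0.5666 0.5715]] tilt from sides -0.2084702514609923 zmin/max 0.008900174123082305 0.0897274921694905
```

The nipple stands upright on the bench (tilt about 0–1°, top at 140 mm). I centre the pads on it, re-grip and lift.

Call:
{"method": "apply_moves", "body": {
  "offset": [
    [0.018,0.002,0],
    [0.018,0.002,0],
    [0,0,0],
    [0,0,0],
    [0,0,0],
    [0,0,0.03],
    [0,0,0.07],
    [0,0,0.1],
    [0,0,0.1],
    [0,0,0.07],
    [0,0,0.03],
    [0,0,0]
  ],
  "yaw": [0,0,0,0,0,0,0,0,0,0,0,0],
  "jaw": [46,46,30,30,30,30,30,30,30,30,30,30],
  "grip_force": 22
}}

```text
time_s: 13.7
tool_pos: [0.5705, 0.1064, 0.2006]
orientation: [0.0, 0.998, 0.068, 0.0]
wrist_force: [-0.3, -0.7, -3.9]
grip_width: 0.457
gripper_force: 22.0
```

```bash
python3 -c "
from look import *
ridge();slope((.13,.18))"
```

```text
tcp [0.5705 0.1064 0.2006] F [-0.3468 -0.7457 -3.9101] n 9469 grip 41.66343032646243 21.99465036392212
[[-0.1    -0.092  -0.084  -0.076  -0.068  -0.06   -0.052  -0.044  -0.036
  -0.028 ]
 [ 0.0197  0.0198  0.0198  0.0197  0.0195  0.0195  0.0195  0.0193  0.0193
   0.0192]] tilt -0.4815469780412567 zmin 0.10184629319717464 ztop 0.24063995613822656
tcp [0.57   0.1064 0.1996] F [ 0.0072  0.1296 -3.6265] n 644 med [0.5554 0.1213 0.15  ]
axis at z [0.568  0.1049 0.15  ] dir [-0.0093  0.0042  0.9999] tilt 0.5815260408647028 rms 0.0007565976479316969 grip h 41.344006321748104 21.994636058807373
[[0.13   0.136  0.142  0.148  0.154  0.16   0.166  0.172  0.178 ]
 [0.5691 0.567  0.5664 0.5674 0.5656 0.5656 0.5669 0.5669 0.5656]] tilt from sides -2.4354088381371017 zmin/max 0.10864535293664579 0.19336964176134464
```

Call:
{"method": "apply_moves", "body": {
  "offset": [
    [-0.01,-0.04,0],
    [-0.016,-0.08,0],
    [-0.018,-0.1,0],
    [-0.018,-0.11,0],
    [-0.018,-0.11,0],
    [-0.018,-0.11,0],
    [-0.018,-0.11,0],
    [-0.018,-0.11,0],
    [-0.018,-0.09,0],
    [-0.01,-0.05,0],
    [-0.006,-0.017,0],
    [0,0,0]
  ],
  "yaw": [0,0,0,0,0,0,0,0,0,0,0,0],
  "jaw": [30,30,30,30,30,30,30,30,30,30,30,30]
}}

```text
time_s: 15.0
tool_pos: [0.5281, -0.1254, 0.1996]
orientation: [-0.0, 0.998, 0.068, -0.0]
wrist_force: [-0.0, -0.3, -3.7]
grip_width: 0.456
gripper_force: 22.0
```

```bash
python3 -c "
from look import *
p=ridge(); cv2.imwrite('pics/w4.png',p[:,:,::-1]); np.savez('w4.npz',p=p,**{k:np.array(v) for k,v in cams.get_calibration('wrist').items()})"
```

```text
tcp [ 0.5281 -0.1254  0.1996] F [-0.0161 -0.3005 -3.6766] n 11389 grip 41.618127106771844 21.99462890625
[[-0.1    -0.092  -0.084  -0.076  -0.068  -0.06   -0.052  -0.044  -0.036
  -0.028 ]
 [ 0.0197  0.0197  0.0196  0.0197  0.0195  0.0194  0.0194  0.0194  0.0192
   0.0192]] tilt -0.40658568560440117 zmin 0.01200715745439368 ztop 0.2394714163013334
```

View pics/w4.png

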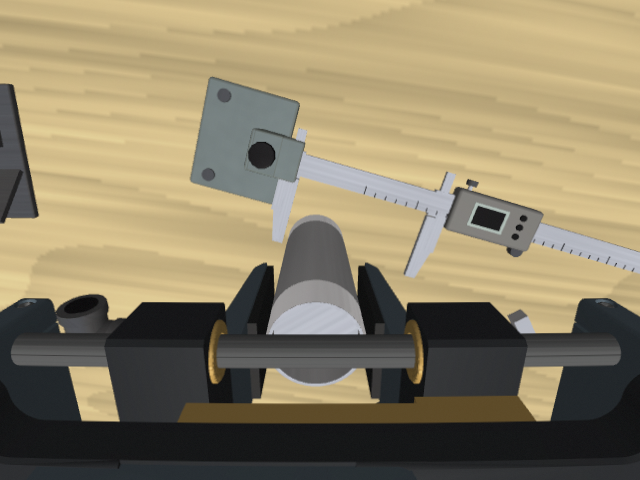

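The wrist view shows the fixed jaw's face at about (300,178) to (287,238), the beam's front edge from (303,177) to (438,213), and the pipe upright between the fingers. I cross-check the caliper's position from this.

Run:
```python
from h import *; np.set_printoptions(precision=4,suppress=True)
D=np.load("w4.npz"); p=D["p"].astype(float); cal={k:D[k] for k in("camera_matrix","distortion","position","orientation")}
g=cv2.GaussianBlur(p[:,:,2]-p[:,:,0],(3,3),0); th=(np.median(g[205:225,286])+np.median(g[200:210,320:345]))/2
def cross(l,s):
    i=np.argmax(l<th); a,b=l[i-1],l[i]; return s+i-1+(a-th)/(a-b)
F=np.array([(cross(g[v,286:330],286),v) for v in range(192,225,2)])
B=np.array([(u,cross(g[int(172+(u-310)*.26):240,u],int(172+(u-310)*.26))) for u in range(320,420,5)])
O=np.array([.563,-.1053]); t=np.radians(-8.1); ex=np.array([np.cos(t),np.sin(t)]); ey=np.array([-ex[1],ex[0]])
for n,U in(("fixed face",F),("beam",B)):
    q=onplane(cal,U,.038)[:,:2]-O; print(n,U[0],U[-1],"x",(q@ex)[[0,-1]],"y",(q@ey)[[0,-1]], "med",np.median(q@ex),np.median(q@ey))
print("pipe", (np.array([.5270,-.1264])-O)@ex,(np.array([.5270,-.1264])-O)@ey)
```

```text
fixed face [295.2279 192.    ] [286.5893 224.    ] x [-0.0123 -0.0434] y [0.0004 0.0003] med -0.027673616937368146 0.00037018623461456594
beam [320.     181.8374] [415.     208.6245] x [0.0026 0.0029] y [-0.0186 -0.1092] med 0.0027343917239950498 -0.06337316169670874
pipe -0.032667835683913 -0.025961943527572338
```

Call:
{"method": "apply_moves", "body": {
  "offset": [
    [0,0,-0.06],
    [0,0,-0.1],
    [0,0,-0.1],
    [0,0,-0.08],
    [0,0,-0.04],
    [0,0,-0.012],
    [0,0,-0.005],
    [0,0,0]
  ],
  "yaw": [0,0,0,0,0,0,0,0],
  "jaw": [30,30,30,30,30,30,30,30]
}}

```text
time_s: 15.85
tool_pos: [0.5289, -0.1253, 0.1014]
orientation: [0.0, 0.998, 0.068, 0.001]
wrist_force: [-0.2, -0.4, -3.2]
grip_width: 0.456
gripper_force: 22.0
```

```bash
python3 -c "
from look import *
p=ridge()"
```

```text
tcp [ 0.5289 -0.1253  0.1014] F [-0.2089 -0.3985 -3.1999] n 13146 grip 41.56338482340789 21.994677186012268
[[-0.1    -0.092  -0.084  -0.076  -0.068  -0.06   -0.052  -0.044  -0.036
  -0.028 ]
 [ 0.0198  0.0604  0.0566  0.0677  0.0198  0.0195  0.0195  0.0194  0.0193
   0.0192]] tilt -25.285511018265087 zmin 0.012006163153995664 ztop 0.14117994356094912
```

Call:
{"method": "apply_moves", "body": {
  "offset": [
    [0,0,-0.003],
    [0,0,-0.002],
    [0,0,0],
    [0,0,0],
    [0,0,0],
    [0,0,0]
  ],
  "yaw": [0,0,0,0,0,0],
  "jaw": [30,30,30,44,50,60]
}}

```text
time_s: 16.5
tool_pos: [0.5284, -0.1253, 0.0994]
orientation: [-0.0, 0.998, 0.068, -0.0]
wrist_force: [-0.1, -0.4, 0.2]
grip_width: 0.608
gripper_force: 0.0
```

Call:
{"method": "apply_moves", "body": {
  "offset": [
    [0,0,0],
    [0,0,0],
    [0,0,0.06],
    [0,0,0.1],
    [0,0,0.1],
    [0,0,0.1],
    [0,0,0.04],
    [0,-0.1,0],
    [0,-0.1,0],
    [0,-0.1,0],
    [0,-0.1,0],
    [0,0,0]
  ],
  "yaw": [0,0,0,0,0,0,0,-0.044,-0.044,0,0,0],
  "jaw": [66,66,66,66,66,66,66,66,66,66,66,66]
}}

```text
time_s: 17.7
tool_pos: [0.5282, -0.2278, 0.1986]
orientation: [0.0, 0.997, -0.071, -0.0]
wrist_force: [-0.1, 0.5, -0.2]
grip_width: 0.726
gripper_force: 0.0
```

Run:
```python
from look import *
O=np.array([.563,-.1053]); t=np.radians(-8.1); ex=np.array([np.cos(t),np.sin(t)]); ey=np.array([-ex[1],ex[0]])
s=state(); print(s["tool_pos"],s["orientation"],s["qpos"])
w,_=cams.capture("wrist")
for n in("side","top"):
    p,d=cams.capture(n); P=cloud(cams.get_calibration(n),d).reshape(-1,3)
    m=(np.linalg.norm(P[:,:2]-[.528,-.126],axis=1)<.04)&(P[:,2]>.06)&(P[:,2]<.15); Q=P[m]
    print(n,len(Q),"top z",np.percentile(Q[:,2],[50,98]))
    if len(Q)>50:
        c,a,r=fitcyl(Q[Q[:,2]<.136],np.r_[.528,-.126,.07],np.r_[0,0,1.]); q=c[:2]-O; print(c,a,r,"cal",q@ex,q@ey)
    if n=="side": A=p
cv2.imwrite("pics/s5.png",np.hstack([cv2.resize(A[60:260,260:460],(360,360)),cv2.resize(w,(440,360))])[:,:,::-1])
```

```text
[ 0.5282 -0.2278  0.1986] [ 0.0002  0.9975 -0.071  -0.0002] [-0.5106  0.4392  1.4906 -0.0006  1.2118  1.2025]
side 809 top z [0.1155 0.1417]
[ 0.5273 -0.1268  0.07  ] [-0.0059  0.013   0.9999] 0.0035967709578958113 cal -0.03233919888972921 -0.026337118697035457
top 988 top z [0.1281 0.1419]
[ 0.5267 -0.1252  0.07  ] [-0.0349  0.0189  0.9992] 0.007289679011694375 cal -0.03315420059191629 -0.024866207200926443
```

View pics/s5.png

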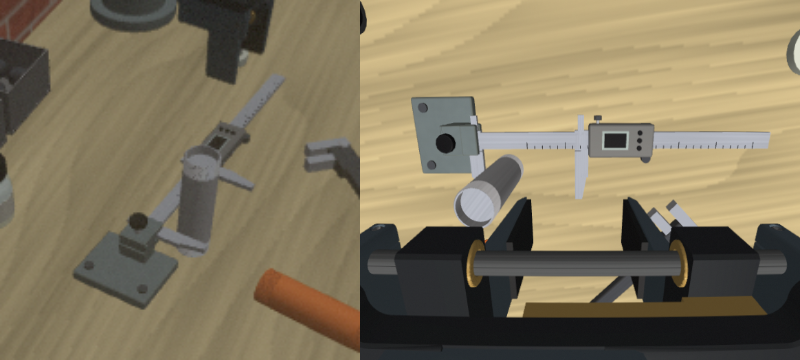

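The nipple stands upright between the open jaws at about x=-33, y=-26 mm in the caliper frame. Next I turn 90° over the sliding head.

Call:
{"method": "apply_moves", "body": {
  "offset": [
    [0.007,-0.023,0],
    [0.007,-0.023,0],
    [0.007,-0.023,0],
    [0.007,-0.023,0],
    [0.007,-0.023,0],
    [0.007,-0.023,0],
    [0.007,-0.023,0],
    [0.007,-0.023,0],
    [0.007,-0.023,0],
    [0.007,-0.023,0],
    [0.006,-0.023,0],
    [0,0,0]
  ],
  "yaw": [0.0455,0.0455,0.0455,0.0455,0.0455,0.0455,0.0455,0.0455,0.0455,0.0455,0.0455,0],
  "jaw": [66,66,66,66,66,66,66,66,66,66,66,66]
}}

```text
time_s: 19.05
tool_pos: [0.5476, -0.288, 0.1992]
orientation: [-0.0, 0.753, 0.658, -0.0]
wrist_force: [0.6, -0.1, 0.5]
grip_width: 0.724
gripper_force: 0.0
```

Run:
```python
from look import *
s=state(); print(s["tool_pos"],s["orientation"],s["qpos"],s["wrist_force"],s["wrist_torque"])
w,d=cams.capture("wrist"); cal=cams.get_calibration("wrist")
np.savez("w6.npz",p=w,d=d); P=cloud(cal,d)
m=(abs(P[:,:,2]-.0455)<.004)&(np.linalg.norm(P[:,:,:2]-[.547,-.286],axis=2)<.07)
q=P[m]; O=np.array([.563,-.1053]); t=np.radians(-8.1); ex=np.array([np.cos(t),np.sin(t)]); ey=np.array([-ex[1],ex[0]])
x=(q[:,:2]-O)@ex; y=(q[:,:2]-O)@ey; print(len(q),"x",np.percentile(x,[1,10,50,90,99]),"y",np.percentile(y,[1,10,50,90,99]),"tcp",(s["tool_pos"][:2]-O)@ex,(s["tool_pos"][:2]-O)@ey)
cv2.imwrite("pics/w6.png",w[:,:,::-1])
```

```text
[ 0.5476 -0.288   0.1992] [-0.0002  0.7531  0.6579 -0.    ] [-0.5806  0.4986  1.3803  0.      1.263  -0.4458] [ 0.6268 -0.1237  0.4543] [ 0.0051 -0.1283 -0.04  ]
3817 x [-0.0068 -0.0031  0.0126  0.0283  0.032 ] y [-0.2219 -0.2134 -0.1793 -0.1481 -0.1413] tcp 0.010511967190500038 -0.1830325619713937
```

View pics/w6.png

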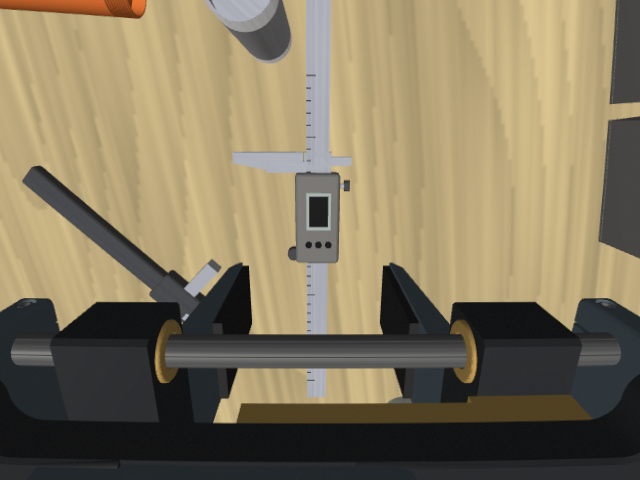

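Run:
```python
from look import *
D=np.load("w6.npz"); P=cloud(cams.get_calibration("wrist"),D["d"]); O=np.array([.563,-.1053]); t=np.radians(-8.1); ex=np.array([np.cos(t),np.sin(t)]); ey=np.array([-ex[1],ex[0]])
for u,v in((213,264),(205,275),(185,295),(293,253),(347,186)):
    q=P[v,u]; print((u,v),(q[:2]-O)@ex,(q[:2]-O)@ey,q[2])
```

```text
(213, 264) -0.09610167951272688 -0.23920129737246776 0.007562507320500345
(205, 275) -0.10306164835637557 -0.24831329664659801 0.015496111614790475
(185, 295) -0.12559885422218886 -0.2702135834729862 0.017338740430130617
(293, 253) -0.010120465501182434 -0.21632435155103436 0.03792123853602569
(347, 186) 0.03939963150001613 -0.15244071144196641 0.03920738055816986
```

Call:
{"method": "apply_moves", "body": {
  "offset": [
    [0.006,-0.017,0],
    [0,0,0],
    [0,0,0]
  ],
  "yaw": [0,0,0],
  "jaw": [56,56,56]
}}

```text
time_s: 19.4
tool_pos: [0.5489, -0.2926, 0.1994]
orientation: [-0.0, 0.755, 0.656, 0.0]
wrist_force: [0.1, -1.0, 0.3]
grip_width: 0.613
gripper_force: 0.0
```

Call:
{"method": "apply_moves", "body": {
  "offset": [
    [0,0,-0.1],
    [0,0,-0.13],
    [0,0,-0.13],
    [0,0,-0.13],
    [0,0,-0.1],
    [0,0,-0.08],
    [0,0,-0.04],
    [0,0,-0.02],
    [0,0,0]
  ],
  "yaw": [0,0,0,0,0,0,0,0,0],
  "jaw": [56,56,56,56,56,56,56,56,56]
}}

```text
time_s: 20.3
tool_pos: [0.549, -0.2929, 0.017]
orientation: [0.0, 0.754, 0.656, -0.0]
wrist_force: [0.3, 0.7, 0.0]
grip_width: 0.617
gripper_force: 0.0
```

Call:
{"method": "apply_moves", "body": {
  "offset": [
    [0,0,0],
    [0,0,0],
    [0,0,0],
    [0,0,0]
  ],
  "yaw": [0,0,0,0],
  "jaw": [30,30,30,30],
  "grip_force": 15
}}

```text
time_s: 20.7
tool_pos: [0.5484, -0.2928, 0.0177]
orientation: [-0.0, 0.754, 0.657, -0.0]
wrist_force: [-6.2, 1.3, 7.7]
grip_width: 0.436
gripper_force: 15.0
```

Call:
{"method": "apply_moves", "body": {
  "offset": [
    [0.003,0.02,0],
    [0.0055,0.039,0],
    [0.0055,0.039,0],
    [0.0055,0.039,0],
    [0.0055,0.039,0],
    [0.0055,0.039,0],
    [0.003,0.02,0],
    [0.002,0.015,0],
    [0,0,0]
  ],
  "yaw": [0,0,0,0,0,0,0,0,0],
  "jaw": [30,30,30,30,30,30,30,30,30]
}}

```text
time_s: 21.6
tool_pos: [0.5572, -0.2297, 0.0177]
orientation: [-0.0, 0.754, 0.657, -0.0]
wrist_force: [-6.3, 2.6, 8.3]
grip_width: 0.436
gripper_force: 15.0
```

```bash
cat > op.py <<'E'
from look import *
O=np.array([.563,-.1053]); t=np.radians(-8.1); ex=np.array([np.cos(t),np.sin(t)]); ey=np.array([-ex[1],ex[0]])
def rep():
    s=state(); q=s["tool_pos"][:2]-O; f=s["wrist_force"][:2]; print("tcp cal",q@ex,q@ey,"F",f@ex,f@ey,s["wrist_force"][2],"grip",s["grip_width"]*91.2,"est opening",-(q@ey)-.066)
    for n in("side",):
        p,d=cams.capture(n); P=cloud(cams.get_calibration(n),d).reshape(-1,3)
        m=(np.linalg.norm(P[:,:2]-[.528,-.125],axis=1)<.045)&(P[:,2]>.06)&(P[:,2]<.136); Q=P[m]
        c,a,r=fitcyl(Q,np.r_[.528,-.125,.07],np.r_[0,0,1.]); w=c[:2]-O; print(n,len(Q),"pipe cal",w@ex,w@ey,"dir",a,"rms",r)
    return p
E
python3 -c "
from op import *
rep()"
```

```text
tcp cal 0.011752183985662943 -0.12395415689612474 F -6.633767793004169 1.7281876364499176 8.318052480172735 grip 39.745745870733046 est opening 0.05795415689612474
side 692 pipe cal -0.03227077341541961 -0.026722679227919533 dir [-0.0086  0.0224  0.9997] rms 0.003635761606298944
```

Call:
{"method": "apply_moves", "body": {
  "offset": [
    [0.001,0.008,0],
    [0.001,0.008,0],
    [0.001,0.008,0],
    [0.001,0.008,0],
    [0.001,0.008,0],
    [0,0,0]
  ],
  "yaw": [0,0,0,0,0,0],
  "jaw": [30,30,30,30,30,30]
}}

```text
time_s: 22.25
tool_pos: [0.5585, -0.2201, 0.0177]
orientation: [-0.0, 0.754, 0.657, -0.0]
wrist_force: [-5.3, 2.3, 8.4]
grip_width: 0.435
gripper_force: 15.0
```

```bash
python3 -c "
from op import *
rep()"
```

```text
tcp cal 0.011754764510492868 -0.1142521385816105 F -5.5601110329714505 1.5732933751029756 8.365534405012285 grip 39.64478060881112 est opening 0.048252138581610496
side 686 pipe cal -0.0322675243898014 -0.026689020283419396 dir [-0.0039  0.0206  0.9998] rms 0.003555550981889495
```

Opening is about 48 mm, just before contact. I continue in 1 mm steps and watch the force.

Call:
{"method": "apply_moves", "body": {
  "offset": [
    [0.0006,0.004,0],
    [0.0006,0.004,0],
    [0.0006,0.004,0],
    [0.0006,0.004,0],
    [0,0,0]
  ],
  "yaw": [0,0,0,0,0],
  "jaw": [30,30,30,30,30]
}}

```text
time_s: 22.8
tool_pos: [0.5591, -0.2164, 0.0177]
orientation: [-0.0, 0.754, 0.657, -0.0]
wrist_force: [-7.8, -1.4, 8.2]
grip_width: 0.439
gripper_force: 15.0
```

```bash
python3 -c "
from op import *
rep()"
```

```text
tcp cal 0.011739416403135597 -0.11050867449214057 F -7.500710490919022 -2.4682659631685873 8.161877468777167 grip 40.03151088937349 est opening 0.04450867449214056
side 680 pipe cal -0.03222163226280683 -0.026356994378231843 dir [-0.0067  0.0237  0.9997] rms 0.0035954457711560024
```

Call:
{"method": "apply_moves", "body": {
  "offset": [
    [0.0006,0.004,0],
    [0.0003,0.002,0],
    [0,0,0]
  ],
  "yaw": [0,0,0],
  "jaw": [30,30,30]
}}

```text
time_s: 23.15
tool_pos: [0.5592, -0.2151, 0.0177]
orientation: [-0.0, 0.754, 0.657, -0.0]
wrist_force: [-7.0, -2.5, 7.9]
grip_width: 0.436
gripper_force: 15.0
```

Call:
{"method": "apply_moves", "body": {
  "offset": [
    [0.0003,0.002,0],
    [0.0003,0.002,0],
    [0,0,0]
  ],
  "yaw": [0,0,0],
  "jaw": [30,30,30]
}}

```text
time_s: 23.45
tool_pos: [0.5594, -0.2142, 0.0178]
orientation: [-0.0, 0.754, 0.657, -0.0]
wrist_force: [-7.2, -2.9, 6.7]
grip_width: 0.435
gripper_force: 15.0
```

```bash
python3 -c "
from op import *
rep()"
```

```text
tcp cal 0.011742116781792246 -0.10828593548299492 F -6.764401678208175 -3.8735111641878595 6.736031033490543 grip 39.716547325750184 est opening 0.04228593548299492
side 687 pipe cal -0.032242399308454746 -0.02422397500654546 dir [-0.0061  0.0229  0.9997] rms 0.0037509868177803244
```

Call:
{"method": "apply_moves", "body": {
  "offset": [
    [0.0003,0.002,0],
    [0.0003,0.002,0],
    [0.0003,0.002,0],
    [0,0,0]
  ],
  "yaw": [0,0,0,0],
  "jaw": [30,30,30,30]
}}

```text
time_s: 23.9
tool_pos: [0.5596, -0.2127, 0.0177]
orientation: [-0.0, 0.754, 0.657, -0.0]
wrist_force: [-7.8, -3.7, 7.3]
grip_width: 0.44
gripper_force: 15.0
```

Call:
{"method": "apply_moves", "body": {
  "offset": [
    [0.0003,0.002,0],
    [0.0003,0.002,0],
    [0,0,0]
  ],
  "yaw": [0,0,0],
  "jaw": [30,30,30]
}}

```text
time_s: 24.2
tool_pos: [0.5596, -0.2125, 0.0178]
orientation: [0.0, 0.754, 0.657, -0.001]
wrist_force: [-9.7, -10.3, 6.0]
grip_width: 0.439
gripper_force: 15.0
```

```bash
python3 -c "
from op import *
rep()"
```

```text
tcp cal 0.011749734599218173 -0.10656843695507658 F -8.204329742821484 -11.539100875386039 5.997143081548681 grip 40.00673878168046 est opening 0.04056843695507657
side 691 pipe cal -0.03240612497493684 -0.022620826810500795 dir [-0.0021  0.0215  0.9998] rms 0.00400902239028356
```

The push jumped to about 12 N while the head stopped moving, so both jaws bear on the pipe. I hold briefly, then release.

Call:
{"method": "apply_moves", "body": {
  "offset": [
    [0,0,0],
    [0,0,0],
    [0,0,0],
    [0,0,0],
    [0,0,0],
    [0,0,0]
  ],
  "yaw": [0,0,0,0,0,0],
  "jaw": [30,30,44,52,56,56]
}}

```text
time_s: 24.85
tool_pos: [0.5606, -0.2112, 0.0171]
orientation: [0.0, 0.754, 0.657, 0.0]
wrist_force: [-0.5, -0.2, 1.1]
grip_width: 0.615
gripper_force: 0.0
```

Call:
{"method": "apply_moves", "body": {
  "offset": [
    [0,0,0.04],
    [0,0,0.1],
    [0,0,0.12],
    [0,0,0.12],
    [0,0,0.12],
    [0,0,0.12],
    [0,0,0.1],
    [0,-0.1,0],
    [0,-0.1,0],
    [0,-0.1,0],
    [0,-0.1,0],
    [0,0,0]
  ],
  "yaw": [0,0,0,0,0,0,0,0,0,0,0,0],
  "jaw": [56,56,56,56,56,56,56,56,56,56,56,56]
}}

```text
time_s: 26.05
tool_pos: [0.5602, -0.314, 0.1975]
orientation: [0.001, 0.755, 0.656, -0.0]
wrist_force: [0.2, 0.3, -0.8]
grip_width: 0.616
gripper_force: 0.0
```

Run:
```python
from op import *
rep()
t_,d=cams.capture("top"); s,_=cams.capture("side"); w,dw=cams.capture("wrist"); cal=cams.get_calibration("wrist")
P=cloud(cams.get_calibration("top"),d); m=(abs(P[:,:,2]-.0455)<.004)&(P[:,:,1]<-.17)&(P[:,:,1]>-.28)&(abs(P[:,:,0]-.555)<.035); q=P[m]
if len(q): y=(q[:,:2]-O)@ey; print("top head y",np.percentile(y,[1,99]),len(q))
P=cloud(cal,dw); m=(abs(P[:,:,2]-.0455)<.004)&(P[:,:,1]<-.15)&(P[:,:,1]>-.3)&(abs(P[:,:,0]-.555)<.035); q=P[m]; y=(q[:,:2]-O)@ey; print("wrist head y",np.percentile(y,[1,99]),len(q))
cv2.imwrite("pics/f.png",np.hstack([cv2.resize(s[60:260,260:460],(300,300)),cv2.resize(t_[150:300,400:600],(400,300))])[:,:,::-1])
```

```text
tcp cal 0.026657980285752208 -0.2070419314301268 F 0.1384084145417317 0.31062342962677025 -0.8088048030958191 grip 56.14754989566149 est opening 0.1410419314301268
side 680 pipe cal -0.03234089993890227 -0.022878831634322982 dir [-0.0034  0.0153  0.9999] rms 0.0036916836707932047
wrist head y [-0.1422 -0.061 ] 5037
```

View pics/f.png

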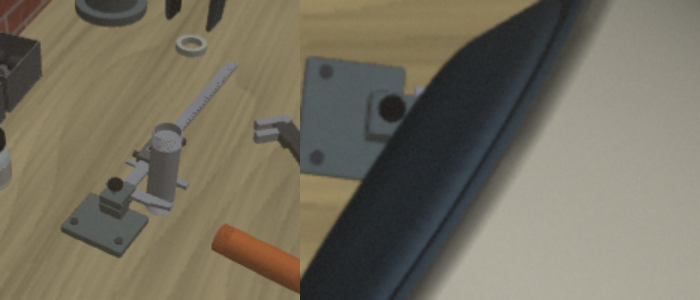

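The head travelled 80 mm from its 121 mm opening, which leaves about 42 mm. The view shows the pipe upright between the closed jaws with the gripper clear.

```bash
python3 -c "
from rig import sign_off
print(sign_off())"
```

```text
the job is handed in; nothing more can be done
None
```

I handed the job in: by my measurements the longest nipple stands upright against the fixed jaw, and the caliper is released and closed on it at about 42 mm. The other two nipples were not touched after the long one was lifted out, though I did not re-measure their positions at the end.

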